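# Set the recipe tablet for the cook

### The arm

A 6-joint arm with a two-finger parallel gripper is mounted at the origin on the work surface. World frame = base frame: x ahead of the robot, y to its left, z up, the work surface at z = 0. Lengths are in m, angles in rad, forces in N, time in s.
With the tool pointing down it reaches from about 0.35 to 0.875 m from the base axis. Payload 15.5 kg.
Tool frame: the origin (TCP) lies on the mounting face of the last link; the fingertips stand 173 mm ahead of it and the grasp point (between the pads) lies 155 mm ahead of it; z points along the fingers, y is the line along which they close (so a half turn about z gives the same grasp; the last joint's range is limited). The gripper opens to 85 mm and grips with 20 to 120 N. Pads are 22 mm wide; open, the fingers measure 114 mm over their backs; the gripper's body (76 mm by 85 mm) begins 54 mm behind the grasp point. The pads swing forward as they close: fully open they stand 13 mm farther back than shut.
Start: joints at [-1.216, 0.494, 1.345, -0, 1.302, -0.096], TCP at [0.272, -0.563, 0.405] pointing down, gripper open.
Joint ranges: [-2.91, 2.91], [-0.82, 2.16], [0.22, 2.67], [-1.22, 4.37], [0.12, 2.79], [-3.08, 3.08]. Speed limits (rad/s): [1.89, 1.89, 2.57, 3.01, 3.01, 3.01].

### API

Orientations are given as a unit quaternion [x, y, z, w].
In Python, from rig import get_state, snapshot, camera_params, close_job, spot_in gives the robot as it stands.
- The arm moves only by the tool step_arm, never from a script. Its argument "commands" is a list of rows, each an object of numbers: "dx", "dy", "dz": the shift along the tool's x, y, z in mm; "wx", "wy", "wz": the turn, a rotation vector about the tool's x, y, z in rad. In form: [{"dx": .., "dy": .., "dz": .., "wx": .., "wy": .., "wz": ..}, ...]. A call has 1 to 12 rows; each row is the pose to reach, as a shift and turn from the pose commanded when the call began, along the tool's axes at that moment; what a row does not reach only later rows make up. A row lasts 1/8 s, in which the tool goes at most 62.5 mm and 10.7 degrees, less where a joint would pass 70% of its speed; a pose out of reach is approached as far as the arm can. A call with a gripper value outside its range is refused whole. "grip" is the finger opening in mm, from 0 to 85.4, set as the call begins (left out, the last holds). The fingers move at their own pace and stop on an object; "force" is the grip in N (left out, the last holds). Time passes only in rows, so rows that repeat a pose let the fingers close. It gives the time, the measured TCP pose, the force, the opening and the grip force at its end, in the units of the state.
- get_state(): the state, without advancing time (a new reading comes with each control period).
- snapshot(name): name is "side" or "top"; returns (picture, depth): 420x560x3 uint8, red, green, blue; 420x560 float32, m along the optical axis (not along the pixel's ray), 0 where there is no reading.
- camera_params(name): a dict with "fx", "fy", "cx", "cy" (pixels), "world_from_camera" (4x4, takes a point from camera to world coordinates). Camera axes: x right, y down, z forward; pixel columns grow to the right and rows downward; lengths in m; the calibration is good to about 2 mm. A picture is of the moment at which its call begins. camera_params takes no time and is no camera call.
- close_job(): hands the job in; it is judged then, once.
Trained networks look in the newest picture that a camera, given by its name, has taken for a name from the list of things; names that differ only in an ending like _2 or _b are one class to them, and where a whole thing is asked for, a point or a joint stands for the part that bears it (a point fixed in the world has none). Each returns a list of dicts, best first, with "score" (0 to 1); they miss things now and then, are a little off and sometimes report something else, mostly with a low value. They report only what shows in the picture. A call takes as long as a camera call. They do not tell look-alikes from the thing itself.
- spot_in(camera, name): "location" ([x, y, z] in m, in world coordinates, good to about 4 mm: the middle of the surface that is visible of it).
The state is a dict: "time_s": time; "q": joint angles; "qvel": joint speeds; "tau": joint torques, N m; "tool_pos": TCP position; "ee_rot": TCP orientation; "ft_force": force on the tool from outside, world axes, zero at the start; "ft_torque": the same for the moment, N m; "width": opening from 0.0 (shut) to 1.0 (fully open); "grasp_force": force on a finger pad.
Only numpy, scipy, OpenCV 4.12 (cv2) and the standard library are available. Lean on these libraries where they do the work, as an engineer would, in place of code of your own. Each camera call takes 0.05 s, during which the arm holds its last target. There are 200 camera calls.

### The job

Put the spice jar that stands in front of the recipe tablet back upright into the spice tray with the others, so that the tablet can swing round. Then turn the tablet on its stand so that the screen faces squarely towards the frying pan on the hob (not the pot), and lean the screen back 30 degrees from upright. Do not knock the jar over, and leave everything else where it stands.

Things in the scene. Friction and masses are not known exactly. Their poses are not given: they have to be found in the camera images.
- jar: the jar to put away, standing alone on the worktop close in front of the tablet, in the way of the tablet's left end when it swings: plain glass spice jar with a steel lid, upright cylinder 46 mm diameter (lid 44 mm), 110 mm tall, 0.16 kg; origin at the centre of its underside, z up
- jar_b: leave alone: the same jar, standing in the tray just beyond the middle, towards its far (+x) half: plain glass spice jar with a steel lid, upright cylinder 46 mm diameter (lid 44 mm), 110 mm tall, 0.16 kg; origin at the centre of its underside, z up
- jar_c: leave alone: the same jar, standing at the tray's far (+x) end: plain glass spice jar with a steel lid, upright cylinder 46 mm diameter (lid 44 mm), 110 mm tall, 0.16 kg; origin at the centre of its underside, z up
- tray: spice tray, fixed, an open wooden box 240 mm (its x) by 120 mm (its y), 25 mm high, walls and floor 5 mm thick; origin under its centre, so its inner floor is 5 mm above the origin. Its two jars stand near x = +30 and +90 mm; the near half (negative x) is empty
- stand: fixed foot of the tablet stand: a metal disc of 50 mm radius with a short neck; origin under its centre, on the vertical swivel axis. The neck and post rise on this axis
- pivot (a point): the crossing of the swivel axis and the tilt axis, 125 mm above the worktop. Its axes turn with the swivel but not with the tilt: the screen faces its -x, y is the (level) tilt axis, z is up. The swivel is right when the frying pan's centre lies on the -x side of this frame within 60 mm of its x axis
- screen (a point): the middle of the screen of the black tablet: 215 mm wide, 135 mm high, 14 mm thick. Axes turn with the tablet: the screen faces -x, y along its width, z along its height upwards. It lies 37 mm ahead (-x) of the pivot when the tablet is upright; the tilt axis passes 23 mm behind the back of the tablet, level with its middle
- swivel (a joint): swivel of the tablet about the vertical axis, rad; grows counter-clockwise seen from above; at 0 the screen faces the foot's -x. Limits -0.8 to 2.6. Stays where it is left: friction 0.15 N m, so about 2 N pushed near the end of the screen turns it without tilting it
- tilt (a joint): lean of the tablet, rad: 0 upright, positive leaning back (top edge away from the side the screen faces). Limits -0.12 to 1.2; wanted 0.52 (30 degrees). Stays where it is left: friction 0.4 N m, so about 7 N pushed at the middle of the screen near its top edge leans it back without swivelling it
- pan: the frying pan, dark steel, 200 mm across the rim, 45 mm high, with one straight handle 150 mm long along its -y; origin at the centre of its underside (the handle not counted). It stands on either of the two burners of the hob, about 50 mm above the worktop
- pot: leave alone: steel pot with a rim of 170 mm and 100 mm high with two small side handles, on the other burner; origin at the centre of its underside
- mug: leave alone: white mug, 80 mm across, 90 mm tall, handle at its +y, between robot and tablet; origin at the centre of its underside
- timer: leave alone: round white kitchen timer, 68 mm across, 58 mm tall; origin at the centre of its underside
Not all that is in view belongs to the job. Leave any pink or purple look-alike of the stand alone.

How it is judged:
At the end, for the whole second after the job is handed in: The jar stands upright (within 7 degrees) and at rest on the floor of the tray; the screen faces the frying pan, its facing line passing within 60 mm of the pan's centre; the tablet leans back 30 degrees, give or take 6 (tilt 0.419 to 0.628 rad); both joints are at rest (x of jar in the frame of tray between -0.1 and 0.1 m and y of jar in the frame of tray between -0.045 and 0.045 m and z of jar in the frame of tray below 0.012 m and angle between jar's own z axis and vertical below 0.12 rad and linear speed of jar below 0.02 m/s and y of pan in the frame of pivot between -0.06 and 0.06 m and x of pan in the frame of pivot below 0 m and value of joint tilt between 0.419 and 0.628 rad and velocity of joint swivel between -0.02 and 0.02 rad/s and velocity of joint tilt between -0.02 and 0.02 rad/s); the robot touches nothing.
It fails at once if the jar is knocked over (tipped more than 45 degrees) (angle between jar's own z axis and vertical above 0.785 rad).
It fails at once if the frying pan, pot, mug, timer or one of the other two jars is shifted by more than 30 mm (distance of any of pan, pot, mug, timer, jar_b, jar_c from where it was at the start of the episode above 0.03 m).
It also fails if it takes over 67 s, if anything falls off the work surface, if the arm or the gripper's body presses on something with over 40 N, if the wrist force passes 120 N, or if a joint passes its speed limit or range.

## Working session

There is one attempt and no reset: what is moved stays moved. The work goes in short steps, Python scripts to look and compute and a tool call to move; the robot and the scene stay as the last step left them, time stands still between calls to the robot, and variables do not carry over. Pictures are saved under pics/ and viewed, at most 10 in all, crops included, and the job is handed in when it is done.

Besides the shell and the picture viewer there is one more tool, called after "Call:" as name(argument=value, ...) on one line, values as JSON. step_arm: Moves the arm, as the interface text tells. Its arguments: {"type":"object","properties":{"commands":{"type":"array","items":{"type":"object","properties":{"dx":{"type":"number"},"dy":{"type":"number"},"dz":{"type":"number"},"wx":{"type":"number"},"wy":{"type":"number"},"wz":{"type":"number"}}}},"grip":{"type":"number"},"force":{"type":"number"}},"required":["commands"]}

```bash
mkdir -p pics
cat > h.py <<'E'
import numpy as np,cv2
from rig import *
def cloud(n):
    im,d=snapshot(n);c=camera_params(n)
    v,u=np.mgrid[:420,:560]
    P=np.stack([(u-c['cx'])/c['fx']*d,(v-c['cy'])/c['fy']*d,d,np.ones_like(d)],-1)@np.array(c['world_from_camera']).T
    P=P[...,:3];P[d==0]=np.nan
    return im,P
def px(n,p):
    c=camera_params(n);q=np.linalg.inv(np.array(c['world_from_camera']))@np.r_[p,1]
    return (q[0]/q[2]*c['fx']+c['cx']).round(),(q[1]/q[2]*c['fy']+c['cy']).round()
E
python3 - <<'E'
from h import *
s={}
for n in('top','side'):
    im,P=cloud(n);s[n]=im;np.save(n+'.npy',P)
    cv2.imwrite(f'pics/{n}0.png',im[...,::-1])
    print(n,np.round(camera_params(n)['world_from_camera'],2).tolist())
    for t in['jar','tray','stand','screen','pan','pot','mug','timer']:
        for r in spot_in(n,t)[:4]: print(n,t,round(r['score'],2),np.round(r['location'],3),px(n,r['location']))
print(get_state())
E
```

```text
top [[0.03, -0.99, 0.14, 0.26], [-1.0, -0.03, 0.0, 0.03], [0.0, -0.14, -0.99, 1.58], [0.0, 0.0, 0.0, 1.0]]
top jar 0.78 [0.527 0.313 0.118] (np.float64(185.0), np.float64(197.0))
top jar 0.67 [0.577 0.31  0.112] (np.float64(188.0), np.float64(182.0))
top jar 0.5 [0.451 0.046 0.108] (np.float64(273.0), np.float64(225.0))
top jar 0.35 [0.473 0.316 0.006] (np.float64(190.0), np.float64(220.0))
top tray 0.85 [0.476 0.318 0.004] (np.float64(189.0), np.float64(219.0))
top tray 0.62 [0.527 0.315 0.117] (np.float64(185.0), np.float64(197.0))
top stand 0.85 [0.532 0.028 0.131] (np.float64(279.0), np.float64(198.0))
top stand 0.73 [0.245 0.261 0.136] (np.float64(197.0), np.float64(292.0))
top stand 0.72 [0.532 0.034 0.175] (np.float64(277.0), np.float64(195.0))
top stand 0.68 [0.308 0.528 0.135] (np.float64(107.0), np.float64(268.0))
top screen 0.92 [0.532 0.032 0.177] (np.float64(278.0), np.float64(195.0))
top screen 0.59 [0.227 0.253 0.19 ] (np.float64(196.0), np.float64(299.0))
top pan 0.67 [ 0.418 -0.536  0.083] (np.float64(462.0), np.float64(242.0))
top pan 0.62 [0.532 0.035 0.176] (np.fl
[... 1618 characters left out ...]
), np.float64(162.0))
{'time_s': 0.9, 'q': array([-1.21650877e+00,  4.93586994e-01,  1.34550162e+00,  1.17707613e-05,
        1.30246919e+00, -9.55067035e-02]), 'qvel': array([ 0.00155911, -0.00105574,  0.00135148,  0.00087102, -0.0015701 ,
       -0.00079954]), 'tau': array([ 3.02535977e-03, -8.81986570e+01, -3.84267962e+01,  1.15931434e-04,
        8.51741061e-04, -1.09863427e-05]), 'tool_pos': array([ 0.27174022, -0.56283979,  0.40468451]), 'ee_rot': array([9.74817400e-01, 2.23004565e-01, 7.87562768e-06, 1.65464960e-05]), 'ft_force': array([-0.26048693,  0.24737737, -0.03076503]), 'ft_torque': array([-0.03757837, -0.01465262, -0.01052617]), 'grasp_force': 0.0, 'width': 1.0031797584195559}
```

View pics/top0.png

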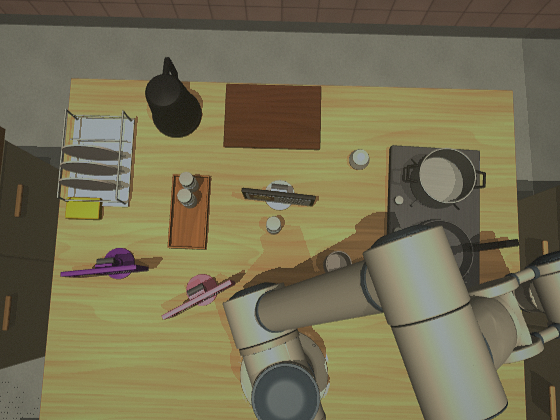

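View pics/side0.png

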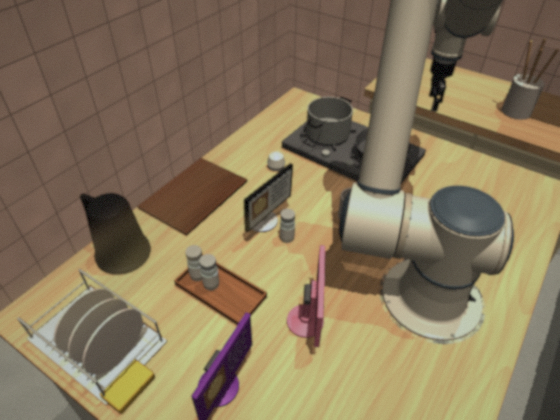

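The top view shows the jar alone at (273,225), with look-alike jars in the tray at (186,180) and (187,197). The black tablet is at (280,197), facing the robot. Its look-alikes are the purple (105,268) and pink (200,295) tablets. The pan is partly hidden by the arm near (445,245), with its handle running right, and the pot is at (447,175). The jar and black tablet match the description, so next I'll measure them and check with a crop.

Run:
```python
from h import *
T=np.load('top.npy');S=np.load('side.npy');A=np.r_[T.reshape(-1,3),S.reshape(-1,3)]
A=A[~np.isnan(A[:,0])]
def sel(A,lo,hi): return A[((A>lo)&(A<hi)).all(1)]
def circ(p):
    x=np.linalg.lstsq(np.c_[2*p[:,:2],np.ones(len(p))],(p[:,:2]**2).sum(1),rcond=None)[0]
    return x[:2],np.sqrt(x[2]+x[0]**2+x[1]**2)
t=T.reshape(-1,3);t=t[~np.isnan(t[:,0])]; s=S.reshape(-1,3);s=s[~np.isnan(s[:,0])]
for n,c in(('jar',(.455,.046)),('b',(.527,.313)),('c',(.58,.31))):
  for q in(t,s):
    p=sel(q,[c[0]-.035,c[1]-.035,.1],[c[0]+.035,c[1]+.035,.125]); 
    print(n,len(p),p.mean(0).round(4),p.min(0).round(3),p.max(0).round(3))
for q in(t,s):
    w=sel(q,[.33,.2,.015],[.66,.42,.035]);r=cv2.minAreaRect((w[:,:2]*1000).astype(np.float32));print('tray',len(w),r,cv2.boxPoints(r).round().tolist())
    p=sel(q,[.47,-.1,.08],[.6,.16,.25]);print('tab',len(p),p.min(0).round(3),p.max(0).round(3),cv2.minAreaRect((p[:,:2]*1000).astype(np.float32)))
    p=sel(q,[.47,-.1,.002],[.65,.16,.02]);print('foot',len(p),p.mean(0),p.min(0),p.max(0))
p=sel(s,[.47,-.1,.09],[.56,.16,.18]);c=p.mean(0);print('screen n',c,np.linalg.svd(p-c,full_matrices=False)[2][2])
p=sel(A,[.25,-.65,.06],[.52,-.35,.11]);print('pan',len(p),p.min(0),p.max(0))
for n,w in(('top',(225,150,360,300)),):
    im=cv2.imread('pics/top0.png')[150:250,160:360];cv2.imwrite('pics/c.png',cv2.resize(im,None,fx=4,fy=4,interpolation=2))
```

```text
jar 162 [0.4562 0.0449 0.1107] [0.436 0.024 0.101] [0.477 0.067 0.118]
jar 151 [0.4549 0.0497 0.108 ] [0.434 0.024 0.1  ] [0.479 0.07  0.114]
b 174 [0.5328 0.3174 0.115 ] [0.512 0.298 0.101] [0.553 0.34  0.124]
b 215 [0.5298 0.3229 0.1119] [0.51  0.299 0.1  ] [0.555 0.343 0.119]
c 203 [0.5805 0.3156 0.1146] [0.547 0.294 0.1  ] [0.607 0.337 0.124]
c 226 [0.5785 0.3206 0.1117] [0.545 0.296 0.1  ] [0.606 0.342 0.119]
tray 447 ((500.830322265625, 319.3516540527344), (122.38787841796875, 241.40003967285156), 88.95222473144531) [[379.0, 260.0], [620.0, 256.0], [623.0, 378.0], [381.0, 383.0]]
tab 886 [ 0.472 -0.075  0.08 ] [0.574 0.138 0.201] ((527.0218505859375, 29.86821746826172), (100.57621765136719, 201.12139892578125), 17.456233978271484)
foot 1402 [0.56274148 0.02931181 0.00574419] [ 0.47005249 -0.09961838  0.00200027] [0.64985015 0.15994132 0.01936129]
tray 613 ((498.7528991699219, 320.9583740234375), (123.24095916748047, 241.27545166015625), 89.1661376953125) [[377.0, 261.0], [618.0, 258.0], [620.0, 381.0], [379.0, 384.0]]
tab 1492 [ 0.47  -0.075  0.08 ] [0.551 0.143 0.194] ((504.5406188964844, 36.24738311767578), (219.07423400878906, 72.83255004882812), 84.4867935180664)
foot 405 [0.53869442 0.04447086 0.00747294] [ 0.47085432 -0.09834477  0.00202222] [0.64702292 0.15935473 0.01986398]
screen n [0.52721241 0.04634332 0.13596747] [ 0.99547457 -0.09339364 -0.01754993]
pan 1135 [ 0.28671416 -0.64965595  0.06009836] [ 0.48452485 -0.36808915  0.10386036]
```

View pics/c.png

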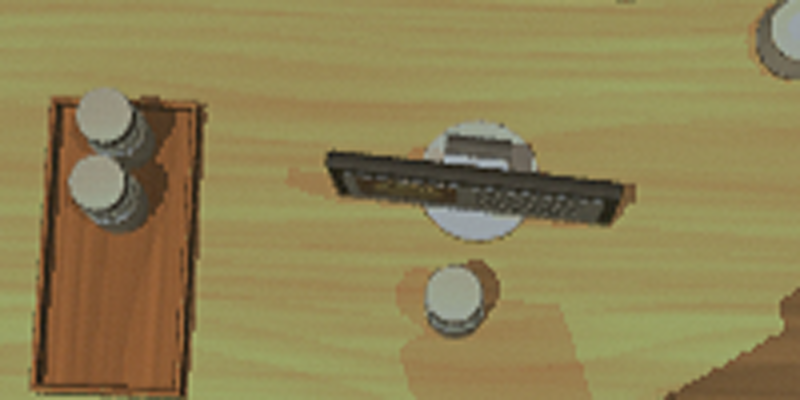

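The crop shows the lone jar at about (455,300), the black tablet with its grey foot, and the empty near half of the tray. That confirms the choice.

```bash
cat >> h.py <<'E'
from scipy.spatial.transform import Rotation as R
def go(*tg):
    s=get_state();r=R.from_quat(s['ee_rot']);p=s['tool_pos']
    print('t',round(s['time_s'],2),'p',p.round(4),'rv',r.as_quat().round(3),'q',s['q'].round(2),'F',s['ft_force'].round(1),'w',round(s['width'],2),s['grasp_force'])
    for pos,Rt in tg:
        Rt=Rt if Rt is not None else r
        print(((r.inv().apply(np.array(pos)-p))*1000).round(1),(r.inv()*Rt).as_rotvec().round(3))
def down(yaw): return R.from_euler('z',yaw)*R.from_euler('x',np.pi)
E
python3 -c "
from h import *
go(([.457,.047,.40],down(0)),([.457,.047,.238],down(0)))"
```

```text
t 0.9 p [ 0.2717 -0.5628  0.4047] rv [0.975 0.223 0.    0.   ] q [-1.22  0.49  1.35  0.    1.3  -0.1 ] F [-0.3  0.2 -0. ] w 1.0 0.0
[ 432.  -468.6    4.7] [ 0.   -0.    0.45]
[ 432.  -468.6  166.7] [ 0.   -0.    0.45]
```

Call:
step_arm(commands=[{"dx": 432, "dy": -469, "dz": 5, "wz": 0.45}, {"dx": 432, "dy": -469, "dz": 5, "wz": 0.45}, {"dx": 432, "dy": -469, "dz": 5, "wz": 0.45}, {"dx": 432, "dy": -469, "dz": 5, "wz": 0.45}, {"dx": 432, "dy": -469, "dz": 5, "wz": 0.45}, {"dx": 432, "dy": -469, "dz": 5, "wz": 0.45}, {"dx": 432, "dy": -469, "dz": 5, "wz": 0.45}, {"dx": 432, "dy": -469, "dz": 5, "wz": 0.45}, {"dx": 432, "dy": -469, "dz": 5, "wz": 0.45}, {"dx": 432, "dy": -469, "dz": 5, "wz": 0.45}, {"dx": 432, "dy": -469, "dz": 5, "wz": 0.45}, {"dx": 432, "dy": -469, "dz": 5, "wz": 0.45}], grip=85)

```text
invalid input
```

Run:
```python
from h import *
go(([.457,.047,.40],down(0)),([.457,.047,.238],down(0)))
im,P=cloud('top');cv2.imwrite('pics/top1.png',im[...,::-1]);np.save('top1.npy',P)
for r in spot_in('top','pan'):print(r)
t=P.reshape(-1,3);t=t[~np.isnan(t[:,0])]
p=t[(t[:,0]>.28)&(t[:,0]<.53)&(t[:,1]>-.65)&(t[:,1]<-.36)&(t[:,2]>.085)&(t[:,2]<.11)]
print(len(p),p.min(0),p.max(0));print(cv2.minEnclosingCircle((p[p[:,1]>-.61][:,:2]*1000).astype(np.float32)))
```

```text
t 0.9 p [ 0.2717 -0.5628  0.4047] rv [0.975 0.223 0.    0.   ] q [-1.22  0.49  1.35  0.    1.3  -0.1 ] F [-0.3  0.2 -0. ] w 1.0 0.0
[ 432.  -468.6    4.7] [ 0.   -0.    0.45]
[ 432.  -468.6  166.7] [ 0.   -0.    0.45]
{'location': [0.4173, -0.5382, 0.0832], 'score': 0.81}
533 [ 0.31171225 -0.64912371  0.08517056] [ 0.52950799 -0.41262382  0.10985635]
((423.3042297363281, -496.6754455566406), 115.69274139404297)
```

View pics/top1.png

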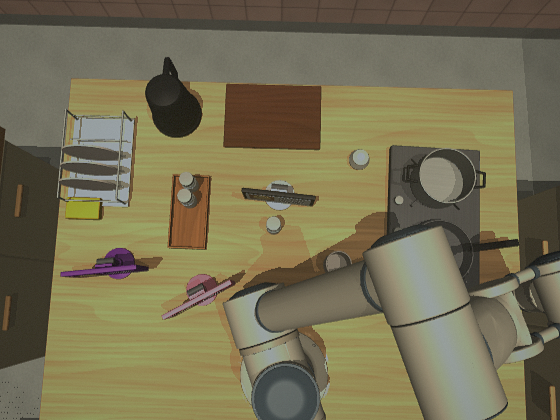

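The arm didn't move because the call was refused as invalid. I'll retry with every field filled in.

Call:
step_arm(commands=[{"dx": 432, "dy": -469, "dz": 5, "wx": 0, "wy": 0, "wz": 0.45}, {"dx": 432, "dy": -469, "dz": 5, "wx": 0, "wy": 0, "wz": 0.45}, {"dx": 432, "dy": -469, "dz": 5, "wx": 0, "wy": 0, "wz": 0.45}, {"dx": 432, "dy": -469, "dz": 5, "wx": 0, "wy": 0, "wz": 0.45}, {"dx": 432, "dy": -469, "dz": 5, "wx": 0, "wy": 0, "wz": 0.45}, {"dx": 432, "dy": -469, "dz": 5, "wx": 0, "wy": 0, "wz": 0.45}, {"dx": 432, "dy": -469, "dz": 5, "wx": 0, "wy": 0, "wz": 0.45}, {"dx": 432, "dy": -469, "dz": 5, "wx": 0, "wy": 0, "wz": 0.45}, {"dx": 432, "dy": -469, "dz": 5, "wx": 0, "wy": 0, "wz": 0.45}, {"dx": 432, "dy": -469, "dz": 5, "wx": 0, "wy": 0, "wz": 0.45}, {"dx": 432, "dy": -469, "dz": 5, "wx": 0, "wy": 0, "wz": 0.45}, {"dx": 432, "dy": -469, "dz": 5, "wx": 0, "wy": 0, "wz": 0.45}], grip=85, force=30)

```text
time_s: 2.5
tool_pos: [0.4569, 0.0477, 0.3996]
ee_rot: [1.0, 0.001, -0.0, 0.0]
ft_force: [-0.1, 0.1, -0.1]
width: 0.991
grasp_force: 0.0
```

Run:
```python
from h import *
im,P=cloud('top');cv2.imwrite('pics/top2.png',im[...,::-1]);np.save('top2.npy',P)
for r in spot_in('top','pan'):print(r)
t=P.reshape(-1,3);t=t[~np.isnan(t[:,0])]
p=t[(t[:,0]>.28)&(t[:,0]<.53)&(t[:,1]>-.64)&(t[:,1]<-.36)&(t[:,2]>.085)&(t[:,2]<.11)]
print(len(p),p.min(0),p.max(0));print(cv2.minEnclosingCircle((p[p[:,1]>-.59][:,:2]*1000).astype(np.float32)))
im,P=cloud('side');cv2.imwrite('pics/side2.png',im[...,::-1])
go(([.457,.047,.24],down(0)))
```

```text
{'location': [0.3966, -0.4804, 0.0576], 'score': 0.82}
711 [ 0.28861731 -0.63994045  0.08501226] [ 0.52995366 -0.3640095   0.10885604]
((409.3856506347656, -467.75048828125), 122.5437240600586)
t 2.65 p [0.4566 0.0461 0.3997] rv [ 1.    -0.001 -0.     0.   ] q [-0.03  0.27  1.74 -0.    1.13  1.54] F [-0.7  0.2 -0.6] w 1.0 0.0
[  0.4  -0.9 159.7] [ 0.     0.    -0.002]
```

View pics/top2.png

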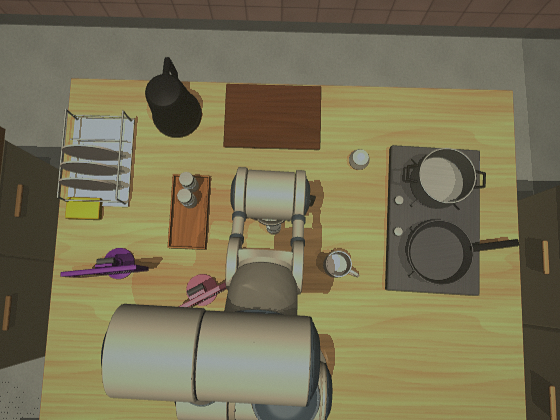

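Call:
step_arm(commands=[{"dx": 0, "dy": 0.5, "dz": 40, "wx": 0, "wy": 0, "wz": 0}, {"dx": 0, "dy": 0.5, "dz": 80, "wx": 0, "wy": 0, "wz": 0}, {"dx": 0, "dy": 0.5, "dz": 110, "wx": 0, "wy": 0, "wz": 0}, {"dx": 0, "dy": 0.5, "dz": 135, "wx": 0, "wy": 0, "wz": 0}, {"dx": 0, "dy": 0.5, "dz": 150, "wx": 0, "wy": 0, "wz": 0}, {"dx": 0, "dy": 0.5, "dz": 160, "wx": 0, "wy": 0, "wz": 0}, {"dx": 0, "dy": 0.5, "dz": 160, "wx": 0, "wy": 0, "wz": 0}])

```text
time_s: 3.52
tool_pos: [0.4568, 0.0462, 0.2395]
ee_rot: [1.0, -0.001, -0.0, 0.0]
ft_force: [0.0, 0.4, 0.7]
width: 0.995
grasp_force: 0.0
```

The top view now shows the whole pan, centred near (440,250), with its handle to the right; the pot is at (445,177). The gripper is at the jar, so I'll close it.

Call:
step_arm(commands=[{"dx": 0, "dy": 0, "dz": 0, "wx": 0, "wy": 0, "wz": 0}, {"dx": 0, "dy": 0, "dz": 0, "wx": 0, "wy": 0, "wz": 0}, {"dx": 0, "dy": 0, "dz": 0, "wx": 0, "wy": 0, "wz": 0}, {"dx": 0, "dy": 0, "dz": 0, "wx": 0, "wy": 0, "wz": 0}, {"dx": 0, "dy": 0, "dz": 0, "wx": 0, "wy": 0, "wz": 0}, {"dx": 0, "dy": 0, "dz": 0, "wx": 0, "wy": 0, "wz": 0}, {"dx": 0, "dy": 0, "dz": 0, "wx": 0, "wy": 0, "wz": 0}, {"dx": 0, "dy": 0, "dz": 0, "wx": 0, "wy": 0, "wz": 0}], grip=30, force=35)

```text
time_s: 4.53
tool_pos: [0.4571, 0.0468, 0.2403]
ee_rot: [1.0, 0.0, 0.001, 0.0]
ft_force: [-0.2, -2.1, 8.9]
width: 0.522
grasp_force: 34.4
```

Call:
step_arm(commands=[{"dx": 0, "dy": 0, "dz": -15, "wx": 0, "wy": 0, "wz": 0}, {"dx": -5, "dy": 0, "dz": -45, "wx": 0, "wy": 0, "wz": 0}, {"dx": -20, "dy": 0, "dz": -70, "wx": 0, "wy": 0, "wz": 0}, {"dx": -20, "dy": -35, "dz": -70, "wx": 0, "wy": 0, "wz": 0}, {"dx": -20, "dy": -80, "dz": -70, "wx": 0, "wy": 0, "wz": 0}, {"dx": -20, "dy": -130, "dz": -70, "wx": 0, "wy": 0, "wz": 0}, {"dx": -20, "dy": -180, "dz": -70, "wx": 0, "wy": 0, "wz": 0}, {"dx": -20, "dy": -225, "dz": -70, "wx": 0, "wy": 0, "wz": 0}, {"dx": -20, "dy": -258, "dz": -70, "wx": 0, "wy": 0, "wz": 0}, {"dx": -20, "dy": -274, "dz": -70, "wx": 0, "wy": 0, "wz": 0}, {"dx": -20, "dy": -274, "dz": -70, "wx": 0, "wy": 0, "wz": 0}])

```text
time_s: 5.9
tool_pos: [0.4367, 0.3212, 0.3097]
ee_rot: [1.0, 0.001, 0.0, 0.0]
ft_force: [-0.6, -0.8, -2.3]
width: 0.519
grasp_force: 37.0
```

Run:
```python
from h import *
im,P=cloud('side');cv2.imwrite('pics/side3.png',cv2.resize(im[180:360,120:360,::-1],None,fx=3,fy=3))
T=np.load('top2.npy');
im=cv2.imread('pics/top2.png')
go(([.437,.321,.247],down(0)))
# pan rim fit by ray at z=.095: horizontal extents from dark mask
c=camera_params('top');W=np.array(c['world_from_camera'])
g=cv2.cvtColor(im,cv2.COLOR_BGR2GRAY)
print(T[205:295:6,440].round(3).tolist());print(T[250,395:485:6].round(3).tolist())
```

```text
t 5.95 p [0.4368 0.3204 0.3096] rv [ 1.  0. -0.  0.] q [ 0.52  0.49  1.66 -0.    0.99  2.09] F [ 0.3 -0.4 -1. ] w 0.52 36.997677327599376
[ 0.3 -0.6 62.6] [0. 0. 0.]
[[0.528, -0.462, 0.105], [0.521, -0.485, 0.035], [0.502, -0.485, 0.036], [0.477, -0.471, 0.076], [0.461, -0.478, 0.053], [0.442, -0.478, 0.054], [0.423, -0.477, 0.056], [0.404, -0.477, 0.054], [0.386, -0.477, 0.052], [0.367, -0.477, 0.052], [0.348, -0.476, 0.055], [0.33, -0.474, 0.058], [0.311, -0.475, 0.055], [0.292, -0.462, 0.093], [0.275, -0.483, 0.029]]
[[0.393, -0.342, 0.03], [0.393, -0.36, 0.035], [0.394, -0.379, 0.036], [0.392, -0.391, 0.058], [0.393, -0.41, 0.057], [0.393, -0.427, 0.063], [0.394, -0.449, 0.054], [0.394, -0.467, 0.056], [0.395, -0.484, 0.06], [0.395, -0.503, 0.059], [0.396, -0.523, 0.056], [0.396, -0.54, 0.059], [0.395, -0.552, 0.076], [0.394, -0.563, 0.096], [0.395, -0.581, 0.096]]
```

View pics/side3.png

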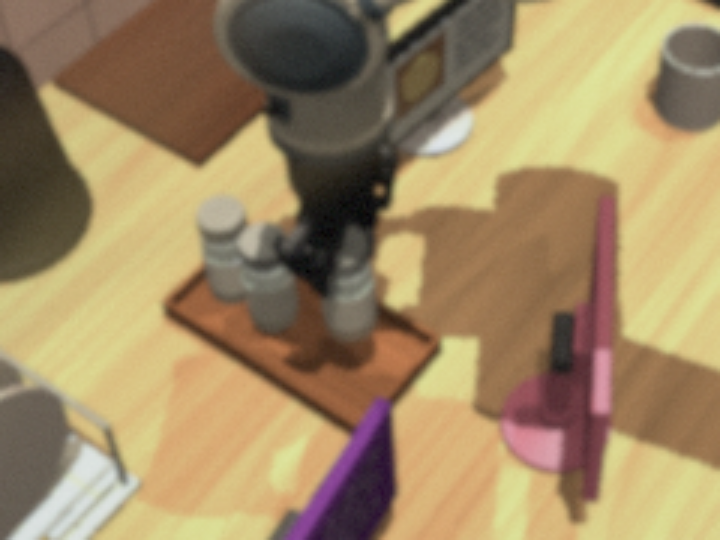

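The jar hangs upright over the empty end of the tray, at about (350,285) in the crop. Lowering it now.

Call:
step_arm(commands=[{"dx": 0, "dy": 0, "dz": 25, "wx": 0, "wy": 0, "wz": 0}, {"dx": 0, "dy": 0, "dz": 45, "wx": 0, "wy": 0, "wz": 0}, {"dx": 0, "dy": 0, "dz": 55, "wx": 0, "wy": 0, "wz": 0}, {"dx": 0, "dy": 0, "dz": 60, "wx": 0, "wy": 0, "wz": 0}, {"dx": 0, "dy": 0, "dz": 63, "wx": 0, "wy": 0, "wz": 0}, {"dx": 0, "dy": 0, "dz": 64, "wx": 0, "wy": 0, "wz": 0}, {"dx": 0, "dy": 0, "dz": 64, "wx": 0, "wy": 0, "wz": 0}])

```text
time_s: 6.82
tool_pos: [0.437, 0.3209, 0.246]
ee_rot: [1.0, -0.0, 0.0, -0.0]
ft_force: [-0.9, -0.4, -0.9]
width: 0.521
grasp_force: 37.0
```

Call:
step_arm(commands=[{"dx": 0, "dy": 0, "dz": 1, "wx": 0, "wy": 0, "wz": 0}, {"dx": 0, "dy": 0, "dz": 2, "wx": 0, "wy": 0, "wz": 0}, {"dx": 0, "dy": 0, "dz": 2, "wx": 0, "wy": 0, "wz": 0}])

```text
time_s: 7.2
tool_pos: [0.4372, 0.3209, 0.2452]
ee_rot: [1.0, 0.0, 0.001, -0.0]
ft_force: [-3.6, -6.3, 27.6]
width: 0.522
grasp_force: 39.6
```

Call:
step_arm(commands=[{"dx": 0, "dy": 0, "dz": -1, "wx": 0, "wy": 0, "wz": 0}, {"dx": 0, "dy": 0, "dz": -1, "wx": 0, "wy": 0, "wz": 0}])

```text
time_s: 7.45
tool_pos: [0.4371, 0.3209, 0.2454]
ee_rot: [1.0, -0.0, 0.001, -0.0]
ft_force: [-0.5, -2.5, 11.6]
width: 0.518
grasp_force: 38.2
```

Call:
step_arm(commands=[{"dx": 0, "dy": 0, "dz": 0, "wx": 0, "wy": 0, "wz": 0}, {"dx": 0, "dy": 0, "dz": 0, "wx": 0, "wy": 0, "wz": 0}, {"dx": 0, "dy": 0, "dz": 0, "wx": 0, "wy": 0, "wz": 0}, {"dx": 0, "dy": 0, "dz": 0, "wx": 0, "wy": 0, "wz": 0}, {"dx": 0, "dy": 0, "dz": -20, "wx": 0, "wy": 0, "wz": 0}, {"dx": 0, "dy": 0, "dz": -60, "wx": 0, "wy": 0, "wz": 0}, {"dx": 0, "dy": 0, "dz": -110, "wx": 0, "wy": 0, "wz": 0}, {"dx": 0, "dy": 0, "dz": -155, "wx": 0, "wy": 0, "wz": 0}, {"dx": 0, "dy": 0, "dz": -155, "wx": 0, "wy": 0, "wz": 0}], grip=80)

```text
time_s: 8.57
tool_pos: [0.4374, 0.3212, 0.4029]
ee_rot: [1.0, -0.0, 0.003, -0.002]
ft_force: [-0.3, -0.2, 0.0]
width: 0.936
grasp_force: 0.0
```

The jar is released. Next I'll check it and measure the tablet's pivot and pan centre.

```bash
cat >> h.py <<'E'
def pts(n):
    im,P=cloud(n);m=~np.isnan(P[...,0]);return im,P[m],im[m].astype(int)
def box(p,lo,hi): return ((p>lo)&(p<hi)).all(1)
E
python3 - <<'E'
from h import *
from scipy.optimize import least_squares
for n in('top','side'):
    im,p,c=pts(n);cv2.imwrite(f'pics/{n}4.png',im[...,::-1])
    j=p[box(p,[.40,.28,.095],[.475,.36,.13])];print('jar',len(j),j.mean(0),j.min(0),j.max(0))
    grey=(c.max(1)-c.min(1)<35)&(c.min(1)>110)
    f=p[grey&box(p,[.49,-.05,.002],[.64,.11,.02])]
    print('foot',len(f),cv2.minEnclosingCircle((f[:,:2]*1000).astype(np.float32)),f.mean(0))
    s=p[box(p,[.49,-.1,.085],[.56,.16,.185])];ctr=s.mean(0);N=np.linalg.svd(s-ctr,full_matrices=False)[2][2];print('scr',len(s),ctr,N)
    s=p[box(p,[.49,-.1,.188],[.58,.16,.21])];print('topedge',len(s),s.min(0),s.max(0),cv2.minAreaRect((s[:,:2]*1000).astype(np.float32)))
    r=p[box(p,[.27,-.545,.085],[.51,-.355,.105])];
    q=least_squares(lambda a:np.hypot(r[:,0]-a[0],r[:,1]-a[1])-.098,[.39,-.467],loss='soft_l1',f_scale=.004);print('pan',len(r),q.x)
    for t in('pan','stand','jar'):
        for d in spot_in(n,t)[:3]:print(t,round(d['score'],2),d['location'])
go()
E
```

```text
jar 24 [0.43226793 0.3351271  0.11646881] [0.41798523 0.32905091 0.11211515] [0.44496444 0.34030546 0.12419857]
foot 206 ((565.0078125, 28.73748016357422), 49.70692825317383) [0.55754099 0.03342933 0.01073507]
scr 424 [0.53032096 0.03305476 0.14042823] [-0.9968492   0.07919599 -0.00443376]
topedge 332 [ 0.51653037 -0.07468104  0.18806601] [0.54617888 0.13662986 0.20046246] ((531.9246215820312, 31.071388244628906), (212.2598114013672, 15.573617935180664), 84.946533203125)
pan 383 [ 0.38486133 -0.46284125]
pan 0.65 [0.3971, -0.4807, 0.0587]
pan 0.58 [0.5293, 0.0316, 0.1748]
stand 0.96 [0.3009, 0.5421, 0.1458]
stand 0.88 [0.5306, 0.0267, 0.1378]
stand 0.55 [0.2642, 0.1927, 0.1406]
jar 0.61 [0.5296, 0.3141, 0.1135]
jar 0.58 [0.4357, 0.3353, 0.1131]
jar 238 [0.43288148 0.32408834 0.11126802] [0.41350079 0.30044331 0.09519206] [0.45948143 0.3443887  0.11887666]
foot 160 ((540.0274658203125, 33.037044525146484), 42.07661437988281) [0.53181849 0.03760112 0.00899367]
scr 941 [0.526292   0.02759639 0.13612559] [ 0.99649272 -0.07913828  0.02719188]
topedge 189 [ 0.51674137 -0.07309381  0.18800084] [0.5445215  0.12952605 0.19511289] ((530.8886108398438, 28.48847198486328), (202.7006378173828, 16.788084030151367), 85.26104736328125)
pan 244 [ 0.38504954 -0.46141567]
pan 0.91 [0.3935, -0.4909, 0.0672]
pan 0.41 [0.5211, 0.3293, 0.0829]
stand 0.85 [0.5283, 0.0328, 0.125]
stand 0.76 [0.2915, 0.5523, 0.1363]
stand 0.56 [0.2368, 0.2822, 0.1129]
jar 0.95 [0.5759, 0.3344, 0.0904]
jar 0.76 [0.428, 0.3293, 0.0883]
jar 0.72 [0.5255, 0.3287, 0.084]
t 8.97 p [0.4368 0.3208 0.3988] rv [ 1.    -0.    -0.001  0.   ] q [0.52 0.38 1.56 0.   1.2  2.09] F [-0.1  0.1  0.6] w 0.94 0.0
```

View pics/side4.png

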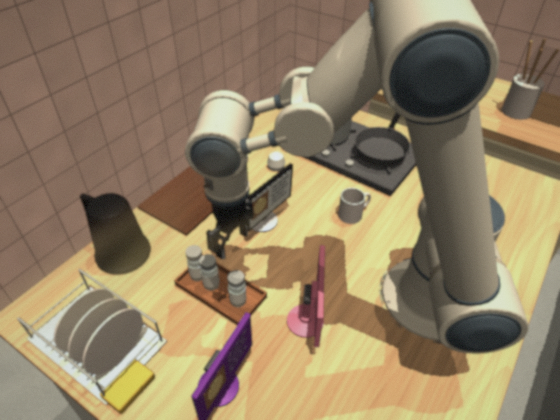

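The jar stands upright in the tray at (236,290). The tablet is clear to turn, with its pivot at about (0.565, 0.029) and the pan at about (0.387, -0.464), so the swivel target is about 1.23.

```bash
cat >> h.py <<'E'
PV=np.array([.565,.029])
def tl(th,lx,ly,z): # tool pose at tablet-local xy (mm)
    return ([*(PV+R.from_euler('z',th).as_matrix()[:2,:2]@[lx/1e3,ly/1e3]),z],down(th))
E
python3 -c "
from h import *
go(tl(-.087,12,85,.40),tl(-.087,12,85,.312))"
```

```text
t 8.97 p [0.4368 0.3208 0.3988] rv [ 1.    -0.    -0.001  0.   ] q [0.52 0.38 1.56 0.   1.2  2.09] F [-0.1  0.1  0.6] w 0.94 0.0
[147.5 208.1  -1.2] [0.001 0.001 0.087]
[147.7 208.1  86.8] [0.001 0.001 0.087]
```

Call:
step_arm(commands=[{"dx": 40, "dy": 50, "dz": -1, "wx": 0, "wy": 0, "wz": 0.02}, {"dx": 75, "dy": 100, "dz": -1, "wx": 0, "wy": 0, "wz": 0.04}, {"dx": 110, "dy": 150, "dz": -1, "wx": 0, "wy": 0, "wz": 0.06}, {"dx": 135, "dy": 190, "dz": -1, "wx": 0, "wy": 0, "wz": 0.08}, {"dx": 147.5, "dy": 208, "dz": -1, "wx": 0, "wy": 0, "wz": 0.087}, {"dx": 147.5, "dy": 208, "dz": -1, "wx": 0, "wy": 0, "wz": 0.087}, {"dx": 147.5, "dy": 208, "dz": 25, "wx": 0, "wy": 0, "wz": 0.087}, {"dx": 147.5, "dy": 208, "dz": 55, "wx": 0, "wy": 0, "wz": 0.087}, {"dx": 147.5, "dy": 208, "dz": 78, "wx": 0, "wy": 0, "wz": 0.087}, {"dx": 147.5, "dy": 208, "dz": 87, "wx": 0, "wy": 0, "wz": 0.087}, {"dx": 147.5, "dy": 208, "dz": 87, "wx": 0, "wy": 0, "wz": 0.087}], grip=0)

```text
time_s: 10.35
tool_pos: [0.5841, 0.1135, 0.3126]
ee_rot: [0.999, -0.043, -0.0, -0.0]
ft_force: [-0.1, -0.3, 0.4]
width: 0.003
grasp_force: 0.0
```

```bash
python3 -c "
from h import *
go(*[tl(t,x,85,.312) for t,x in [(-.087,0),(-.087,-8),(0.03,-11),(.15,-11),(.27,-11),(.39,-11),(.51,-11),(.63,-11),(.75,-11),(.87,-11),(.99,-11),(1.1,-11)]])"
```

```text
t 10.35 p [0.5841 0.1135 0.3126] rv [ 0.999 -0.043 -0.    -0.   ] q [0.09 0.55 1.53 0.   1.06 1.75] F [-0.1 -0.3  0.4] w 0.0 0.0
[-11.7   0.9   0.6] [0.    0.001 0.001]
[-19.7   0.8   0.6] [0.    0.001 0.001]
[-32.5   2.7   0.6] [-0.     0.001 -0.116]
[-42.3   5.8   0.6] [-0.     0.001 -0.236]
[-51.7  10.    0.7] [-0.     0.001 -0.356]
[-60.5  15.4   0.7] [-0.     0.001 -0.476]
[-68.5  21.7   0.7] [-0.     0.001 -0.596]
[-75.8  29.    0.7] [-0.     0.001 -0.716]
[-82.2  37.    0.7] [-0.     0.001 -0.836]
[-87.5  45.8   0.7] [-0.     0.001 -0.956]
[-91.7  55.2   0.7] [-0.000e+00  1.000e-03 -1.076e+00]
[-94.6  64.2   0.7] [-0.000e+00  1.000e-03 -1.186e+00]
```

Call:
step_arm(commands=[{"dx": -12, "dy": 1, "dz": 0.5, "wx": 0, "wy": 0, "wz": 0}, {"dx": -20, "dy": 1, "dz": 0.5, "wx": 0, "wy": 0, "wz": 0}, {"dx": -32.5, "dy": 2.5, "dz": 0.5, "wx": 0, "wy": 0, "wz": -0.116}, {"dx": -42.5, "dy": 6, "dz": 0.5, "wx": 0, "wy": 0, "wz": -0.236}, {"dx": -51.5, "dy": 10, "dz": 0.5, "wx": 0, "wy": 0, "wz": -0.356}, {"dx": -60.5, "dy": 15.5, "dz": 0.5, "wx": 0, "wy": 0, "wz": -0.476}])

```text
time_s: 11.1
tool_pos: [0.5222, 0.1027, 0.3129]
ee_rot: [0.981, 0.195, 0.001, 0.0]
ft_force: [2.0, 0.7, -0.2]
width: -0.0
grasp_force: 0.0
```

The 2 N reading matches the expected swivel push, so I'll continue the arc.

```bash
python3 -c "
from h import *
go(*[tl(t,-11,85,.312) for t in (.51,.63,.75,.87,.99,1.1,1.1)])"
```

```text
t 11.1 p [0.5222 0.1027 0.3129] rv [0.981 0.195 0.001 0.   ] q [0.08 0.48 1.68 0.   0.98 1.26] F [ 2.   0.7 -0.2] w -0.0 0.0
[-9.6  1.3  0.9] [ 0.    -0.002 -0.117]
[-19.4   4.4   0.9] [ 0.001 -0.002 -0.237]
[-28.7   8.6   0.9] [ 0.001 -0.002 -0.357]
[-37.5  14.    0.9] [ 0.001 -0.002 -0.477]
[-45.6  20.3   0.8] [ 0.001 -0.001 -0.597]
[-52.3  27.    0.8] [ 0.001 -0.001 -0.707]
[-52.3  27.    0.8] [ 0.001 -0.001 -0.707]
```

Call:
step_arm(commands=[{"dx": -9.6, "dy": 1.3, "dz": 0, "wx": 0, "wy": 0, "wz": -0.117}, {"dx": -19.4, "dy": 4.4, "dz": 0, "wx": 0, "wy": 0, "wz": -0.237}, {"dx": -28.7, "dy": 8.6, "dz": 0, "wx": 0, "wy": 0, "wz": -0.357}, {"dx": -37.5, "dy": 14, "dz": 0, "wx": 0, "wy": 0, "wz": -0.477}, {"dx": -45.6, "dy": 20.3, "dz": 0, "wx": 0, "wy": 0, "wz": -0.597}, {"dx": -52.3, "dy": 27, "dz": 0, "wx": 0, "wy": 0, "wz": -0.707}, {"dx": -52.3, "dy": 27, "dz": 0, "wx": 0, "wy": 0, "wz": -0.707}])

```text
time_s: 11.98
tool_pos: [0.4841, 0.0576, 0.3127]
ee_rot: [0.854, 0.52, 0.0, 0.0]
ft_force: [-0.7, 0.6, 0.3]
width: 0.002
grasp_force: 0.0
```

```bash
cat >> h.py <<'E'
def tab():
    for n in('top','side'):
        im,p,c=pts(n);cv2.imwrite(f'pics/{n}_{int(get_state()["time_s"]*100)}.png',im[...,::-1])
        q=p-np.r_[PV,.125]
        s=q[(np.hypot(q[:,0],q[:,1])<.125)&(q[:,2]>-.045)&(q[:,2]<.09)&((c.max(1)<110))]
        m=np.median(s,0)
        for k in range(6): 
            N=np.linalg.svd(s-s.mean(0),full_matrices=False)[2][2];d=(s-s.mean(0))@N;s=s[abs(d)<max(.006,2*abs(d).std()*(k<3))]
        print(n,len(s),(s.mean(0)+np.r_[PV,.125]).round(3),'N',N.round(3),'swivel',np.arctan2(N[1],N[0])%np.pi,'tilt',np.arcsin(N[2]*np.sign(N[:2]@[-.33,-.94])))
        e=p[(p[:,2]>.187)&(p[:,2]<.2)&(np.hypot(*(p[:,:2]-PV).T)<.125)&(c.max(1)<110)]
        if len(e)>20: print('edge',cv2.minAreaRect((e[:,:2]*1000).astype(np.float32)))
E
python3 - <<'E'
from h import *
tab();go(tl(1.227,-11,85,.312))
E
```

```text
top 105 [ 0.588 -0.021  0.171] N [ 0.453  0.891 -0.038] swivel 1.1002333159402415 tilt 0.037796440554931976
edge ((546.0203857421875, 2.9462547302246094), (16.679367065429688, 222.5769805908203), 62.72660827636719)
side 387 [0.567 0.004 0.132] N [ 0.471  0.882 -0.024] swivel 1.079831266905866 tilt 0.024233232352001727
edge ((548.39990234375, 20.638221740722656), (27.95543098449707, 223.08352661132812), 57.25822448730469)
t 12.07 p [0.4844 0.058  0.3125] rv [0.854 0.52  0.    0.   ] q [-0.    0.43  1.79  0.    0.93  0.47] F [0.5 0.4 0.3] w -0.0 0.0
[-11.    2.1   0.5] [ 0.    -0.    -0.134]
```

The swivel is at about 1.10, as planned. I'll finish the last 0.13 rad, back off and rise.

Call:
step_arm(commands=[{"dx": -5.5, "dy": 0.8, "dz": 0, "wx": 0, "wy": 0, "wz": -0.067}, {"dx": -11.5, "dy": 2, "dz": 0, "wx": 0, "wy": 0, "wz": -0.134}, {"dx": -11.5, "dy": 2, "dz": 0, "wx": 0, "wy": 0, "wz": -0.134}, {"dx": 0, "dy": 0, "dz": 0, "wx": 0, "wy": 0, "wz": -0.134}, {"dx": 10, "dy": 0, "dz": 0, "wx": 0, "wy": 0, "wz": -0.134}, {"dx": 10, "dy": 0, "dz": -30, "wx": 0, "wy": 0, "wz": -0.134}, {"dx": 10, "dy": 0, "dz": -80, "wx": 0, "wy": 0, "wz": -0.134}, {"dx": 10, "dy": 0, "dz": -100, "wx": 0, "wy": 0, "wz": -0.134}, {"dx": 10, "dy": 0, "dz": -100, "wx": 0, "wy": 0, "wz": -0.134}], grip=40)

```text
time_s: 13.2
tool_pos: [0.4896, 0.0675, 0.4135]
ee_rot: [0.817, 0.577, 0.001, 0.001]
ft_force: [-0.3, 0.5, -0.2]
width: 0.47
grasp_force: 0.0
```

Run:
```python
from h import *
tab();go(*[tl(1.23,x,0,z) for x,z in ((-75,.41),(-75,.34),(-50,.34),(-45,.34))])
```

```text
top 138 [0.528 0.007 0.183] N [ 0.339  0.94  -0.042] swivel 1.2242133589142568 tilt 0.04206708022728061
edge ((553.0780639648438, -0.3338432312011719), (14.082991600036621, 213.58059692382812), 70.92464447021484)
side 991 [0.542 0.013 0.144] N [-0.324 -0.945 -0.041] swivel 1.241042985236074 tilt -0.040691571176592466
edge ((551.3863525390625, 3.305187225341797), (16.006242752075195, 209.72427368164062), 70.27656555175781)
t 13.3 p [0.4891 0.0672 0.4115] rv [ 0.817  0.577 -0.    -0.   ] q [0.02 0.3  1.65 0.   1.19 0.36] F [-0.4 -0.4 -0.2] w 0.46 0.0
[-85.6  84.3   1.5] [-0.001  0.    -0.   ]
[-85.6  84.4  71.5] [-0.001  0.    -0.   ]
[-60.6  84.4  71.5] [-0.001  0.    -0.   ]
[-55.6  84.4  71.5] [-0.001  0.    -0.   ]
```

Call:
step_arm(commands=[{"dx": -43, "dy": 42, "dz": 1.5, "wx": 0, "wy": 0, "wz": 0}, {"dx": -86, "dy": 84, "dz": 1.5, "wx": 0, "wy": 0, "wz": 0}, {"dx": -86, "dy": 84.4, "dz": 1.5, "wx": 0, "wy": 0, "wz": 0}, {"dx": -86, "dy": 84.4, "dz": 25, "wx": 0, "wy": 0, "wz": 0}, {"dx": -86, "dy": 84.4, "dz": 50, "wx": 0, "wy": 0, "wz": 0}, {"dx": -86, "dy": 84.4, "dz": 68.5, "wx": 0, "wy": 0, "wz": 0}, {"dx": -75, "dy": 84.4, "dz": 68.5, "wx": 0, "wy": 0, "wz": 0}, {"dx": -65, "dy": 84.4, "dz": 68.5, "wx": 0, "wy": 0, "wz": 0}, {"dx": -57, "dy": 84.4, "dz": 68.5, "wx": 0, "wy": 0, "wz": 0}, {"dx": -50, "dy": 84.4, "dz": 68.5, "wx": 0, "wy": 0, "wz": 0}, {"dx": -45, "dy": 84.4, "dz": 68.5, "wx": 0, "wy": 0, "wz": 0}, {"dx": -45, "dy": 84.4, "dz": 68.5, "wx": 0, "wy": 0, "wz": 0}])

```text
time_s: 14.8
tool_pos: [0.554, -0.0043, 0.3456]
ee_rot: [0.817, 0.577, 0.0, 0.002]
ft_force: [-6.5, -15.1, 16.2]
width: 0.47
grasp_force: 9.9
```

Run:
```python
from h import *
tab();go(*[tl(1.23,x,0,.343) for x in (-30,-26)])
```

```text
top 51 [0.541 0.019 0.154] N [ 0.818 -0.512  0.261] swivel 2.582053871039407 tilt 0.26413098634497245
edge ((534.5321655273438, 23.93594741821289), (15.064428329467773, 32.142784118652344), 71.56034851074219)
side 727 [0.537 0.022 0.158] N [ 0.317  0.928 -0.195] swivel 1.2412832344780946 tilt 0.19657037268808158
edge ((553.8890991210938, 7.5017242431640625), (39.32212448120117, 210.83773803710938), 70.3144302368164)
t 14.9 p [ 0.554  -0.0044  0.3455] rv [0.817 0.577 0.    0.002] q [-0.11  0.46  1.6  -0.    1.08  0.23] F [ -6.7 -14.5  17.3] w 0.47 9.730165265500546
[ 5.1 -0.7  2.5] [0.003 0.002 0.   ]
[ 9.1 -0.7  2.5] [0.003 0.002 0.   ]
```

Call:
step_arm(commands=[{"dx": 3, "dy": 0, "dz": 0, "wx": 0, "wy": 0, "wz": 0}, {"dx": 6, "dy": 0, "dz": 0, "wx": 0, "wy": 0, "wz": 0}, {"dx": 8, "dy": 0, "dz": 0, "wx": 0, "wy": 0, "wz": 0}, {"dx": 8, "dy": 0, "dz": 0, "wx": 0, "wy": 0, "wz": 0}])

```text
time_s: 15.4
tool_pos: [0.5568, 0.003, 0.3462]
ee_rot: [0.817, 0.577, 0.001, 0.002]
ft_force: [-8.1, -16.4, 27.9]
width: 0.469
grasp_force: 13.8
```

Run:
```python
from h import *
tab();go(*[tl(1.23,x,0,.343) for x in (-30,-26)])
```

```text
top 129 [0.543 0.005 0.146] N [-0.269 -0.858  0.438] swivel 1.2668303879565506 tilt 0.45334294827236865
edge ((529.2737426757812, 28.70433807373047), (44.447383880615234, 34.81834411621094), 52.837303161621094)
side 474 [0.539 0.032 0.173] N [ 0.298  0.91  -0.289] swivel 1.253844399952205 tilt 0.29282720544697927
edge ((555.4828491210938, 16.353633880615234), (44.14250564575195, 209.938720703125), 70.33929443359375)
t 15.5 p [0.5568 0.003  0.3462] rv [0.817 0.577 0.001 0.002] q [-0.1   0.46  1.59 -0.    1.09  0.24] F [ -8.  -15.8  26.2] w 0.47 13.610624000430107
[-2.7 -1.   3.2] [0.004 0.002 0.   ]
[ 1.3 -1.   3.2] [0.004 0.002 0.   ]
```

Force is rising, so I'll back off and get an unobstructed measurement.

Call:
step_arm(commands=[{"dx": -10, "dy": 0, "dz": 0, "wx": 0, "wy": 0, "wz": 0}, {"dx": -30, "dy": 0, "dz": 0, "wx": 0, "wy": 0, "wz": 0}, {"dx": -60, "dy": 0, "dz": -30, "wx": 0, "wy": 0, "wz": 0}, {"dx": -110, "dy": 0, "dz": -70, "wx": 0, "wy": 0, "wz": 0}, {"dx": -160, "dy": 0, "dz": -100, "wx": 0, "wy": 0, "wz": 0}, {"dx": -160, "dy": 0, "dz": -100, "wx": 0, "wy": 0, "wz": 0}, {"dx": -160, "dy": 0, "dz": -100, "wx": 0, "wy": 0, "wz": 0}])

```text
time_s: 16.38
tool_pos: [0.5024, -0.1474, 0.4434]
ee_rot: [0.817, 0.576, 0.0, -0.0]
ft_force: [-0.1, -0.7, -0.5]
width: 0.469
grasp_force: 0.0
```

Run:
```python
from h import *
tab();go()
for n in('top','side'):
    im,p,c=pts(n)
    a=cv2.resize(im[150:250,220:340] if n=='top' else im[120:260,210:350],(400,400));b=a if n=='top' else np.hstack([b,a])
    q=p-np.r_[PV,.125];M=R.from_euler('z',1.23).as_matrix();q=(q@M)*1e3
    k=(abs(q[:,1])<112)&(abs(q[:,0])<80)&(q[:,2]>-70)&(q[:,2]<110)&(c.max(1)<120);q=q[k]
    e=q[q[:,2]>55];print(n,'topmost',np.sort(q[:,2])[-10:].round(0),q[q[:,2]>62].mean(0) if (q[:,2]>62).any() else '')
    for z in range(-60,90,15):
        s=q[(abs(q[:,2]-z)<7.5)&(abs(q[:,1])>25)]
        if len(s)>3: print(z,len(s),np.percentile(s[:,0],[10,50,90]).round(1))
cv2.imwrite('pics/m.png',b[...,::-1])
```

```text
top 1176 [0.554 0.003 0.154] N [-0.305 -0.863  0.402] swivel 1.2307247478732208 tilt 0.4135089814799628
edge ((562.8314208984375, 22.831480026245117), (21.119884490966797, 217.39601135253906), 70.65975189208984)
side 460 [0.537 0.034 0.175] N [ 0.297  0.911 -0.286] swivel 1.2551646857795533 tilt 0.2898324211186496
edge ((561.7381591796875, 30.674320220947266), (17.4909610748291, 211.3447265625), 71.45463562011719)
t 16.48 p [ 0.5027 -0.1466  0.4429] rv [ 0.817  0.577 -0.    -0.001] q [-0.4   0.31  1.54  0.    1.29 -0.06] F [-0.5  0.  -0.1] w 0.46 0.0
top topmost [81. 81. 81. 82. 82. 82. 82. 84. 84. 86.] [-5.50691521  2.32677105 72.93828646]
-45 49 [-58.4 -57.2 -55.6]
-30 113 [-55.7 -53.  -49.7]
-15 112 [-49.9 -46.9 -43.9]
0 125 [-43.8 -40.8 -37.5]
15 122 [-37.6 -34.6 -31.7]
30 131 [-31.4 -28.4 -25. ]
45 137 [-25.5 -22.  -18.6]
60 148 [-18.6 -15.2 -11.8]
75 308 [-10.3  -4.3   2. ]
side topmost [77. 77. 77. 77. 77. 77. 77. 77. 77. 78.] [-0.14758405 12.4173232  71.41357035]
-45 6 [-52.5 -49.7 -46. ]
-30 29 [-47.8 -37.9 -34.3]
-15 45 [-38.  -30.3 -26.5]
0 51 [-30.4 -22.6  -1. ]
15 60 [-25.6 -18.1 -12.7]
30 60 [-20.  -11.9  -8. ]
45 50 [-12.4  -5.6  -2.1]
60 59 [-6.8  0.7  3.6]
75 193 [-5.9 -0.5  5. ]
```

View pics/m.png

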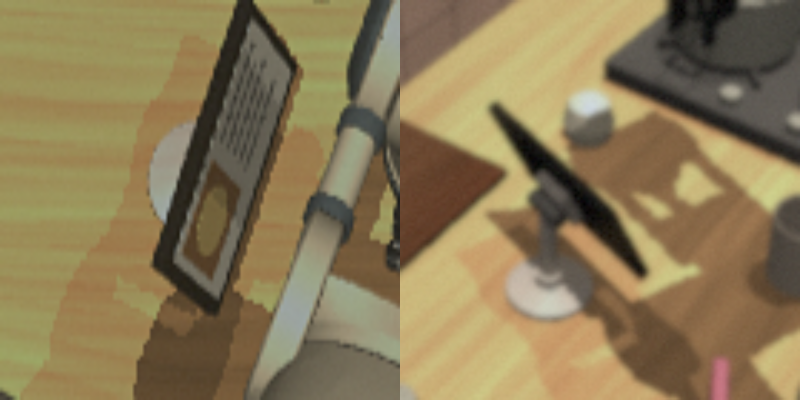

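The top crop shows the screen facing the hob, and the side crop shows the tablet's back leaning. Both cameras give a tilt of about 0.40 and a swivel of about 1.23. It needs about 0.12 rad more lean, so I'll push again slightly higher.

```bash
python3 -c "
from h import *
go(*[tl(1.23,x,0,.351) for x in (-70,-40,-27,-16.5)])"
```

```text
t 16.57 p [ 0.5029 -0.1464  0.443 ] rv [ 0.816  0.577 -0.    -0.001] q [-0.4   0.31  1.54  0.    1.29 -0.06] F [ 0.4  0.5 -0.4] w 0.47 0.0
[1.161e+02 1.000e-01 9.200e+01] [-0.001 -0.     0.001]
[1.461e+02 1.000e-01 9.200e+01] [-0.001 -0.     0.001]
[159.1   0.2  92. ] [-0.001 -0.     0.001]
[169.6   0.2  92. ] [-0.001 -0.     0.001]
```

Call:
step_arm(commands=[{"dx": 50, "dy": 0, "dz": 40, "wx": 0, "wy": 0, "wz": 0}, {"dx": 95, "dy": 0, "dz": 75, "wx": 0, "wy": 0, "wz": 0}, {"dx": 116, "dy": 0, "dz": 92, "wx": 0, "wy": 0, "wz": 0}, {"dx": 135, "dy": 0, "dz": 92, "wx": 0, "wy": 0, "wz": 0}, {"dx": 150, "dy": 0, "dz": 92, "wx": 0, "wy": 0, "wz": 0}, {"dx": 158, "dy": 0, "dz": 92, "wx": 0, "wy": 0, "wz": 0}, {"dx": 162, "dy": 0, "dz": 92, "wx": 0, "wy": 0, "wz": 0}, {"dx": 165, "dy": 0, "dz": 92, "wx": 0, "wy": 0, "wz": 0}, {"dx": 168, "dy": 0, "dz": 92, "wx": 0, "wy": 0, "wz": 0}, {"dx": 170, "dy": 0, "dz": 92, "wx": 0, "wy": 0, "wz": 0}, {"dx": 170, "dy": 0, "dz": 92, "wx": 0, "wy": 0, "wz": 0}])

```text
time_s: 17.95
tool_pos: [0.5596, 0.012, 0.3533]
ee_rot: [0.817, 0.577, 0.0, 0.001]
ft_force: [-7.0, -7.6, 20.4]
width: 0.466
grasp_force: 9.4
```

Call:
step_arm(commands=[{"dx": -10, "dy": 0, "dz": 0, "wx": 0, "wy": 0, "wz": 0}, {"dx": -30, "dy": 0, "dz": 0, "wx": 0, "wy": 0, "wz": 0}, {"dx": -60, "dy": 0, "dz": -30, "wx": 0, "wy": 0, "wz": 0}, {"dx": -110, "dy": 0, "dz": -70, "wx": 0, "wy": 0, "wz": 0}, {"dx": -170, "dy": 0, "dz": -100, "wx": 0, "wy": 0, "wz": 0}, {"dx": -170, "dy": 0, "dz": -100, "wx": 0, "wy": 0, "wz": 0}, {"dx": -170, "dy": 0, "dz": -100, "wx": 0, "wy": 0, "wz": 0}])

```text
time_s: 18.82
tool_pos: [0.5023, -0.1479, 0.4515]
ee_rot: [0.817, 0.576, 0.0, -0.0]
ft_force: [-0.1, -0.2, -1.1]
width: 0.47
grasp_force: 0.0
```

```bash
cat > m.py <<'E'
from h import *
go()
for n in('top','side'):
    im,p,c=pts(n);cv2.imwrite(f'pics/{n}_end.png',im[...,::-1])
    j=p[box(p,[.39,.28,.095],[.48,.36,.13])];print('jar',len(j),j.mean(0),j.min(0),j.max(0))
    q=p-np.r_[PV,.125];M=R.from_euler('z',1.23).as_matrix();q=(q@M)*1e3
    k=(abs(q[:,1])<112)&(abs(q[:,0])<80)&(q[:,2]>-70)&(q[:,2]<110)&(c.max(1)<120);q=q[k]
    Z=[];X=[]
    for z in range(-35,56,10):
        s=q[(abs(q[:,2]-z)<5)&(abs(q[:,1])>25)]
        if len(s)>8: Z.append(z);X.append(np.median(s[:,0]))
    print(n,np.round(X,1),'tilt',np.arctan(np.polyfit(Z,X,1)[0]))
    e=p[(p[:,2]>.187)&(p[:,2]<.2)&(np.hypot(*(p[:,:2]-PV).T)<.125)&(c.max(1)<110)]
    print('edge',cv2.minAreaRect((e[:,:2]*1000).astype(np.float32)))
    for t in('mug','timer','pan'):
        for d in spot_in(n,t)[:1]:print(t,d)
E
python3 m.py
```

```text
t 18.82 p [ 0.5023 -0.1479  0.4515] rv [ 0.817  0.576  0.    -0.   ] q [-0.4   0.3   1.53  0.    1.31 -0.06] F [-0.1 -0.2 -1.1] w 0.47 0.0
jar 183 [0.43633133 0.31798224 0.1143208 ] [0.41598696 0.29751006 0.09701377] [0.45827881 0.34151518 0.12242467]
top [-62.4 -58.2 -51.6 -45.8 -41.3 -34.9 -29.  -23.4 -17.  -11.8] tilt 0.5186177218871698
edge ((563.9295043945312, 31.23993492126465), (23.102222442626953, 213.28497314453125), 70.76406860351562)
jar 241 [0.43293841 0.32420618 0.11130723] [0.41310688 0.29964936 0.0950406 ] [0.45649243 0.34295008 0.11949549]
side [-42.5 -23.8 -19.9 -15.  -13.4 -11.7  -2.9   2.9] tilt 0.49060219720700043
edge ((560.0091552734375, 37.22797393798828), (18.878488540649414, 206.00808715820312), 70.42639923095703)
mug {'location': [0.3403, -0.1386, 0.0569], 'score': 0.57}
timer {'location': [0.6766, -0.2081, 0.0377], 'score': 0.58}
pan {'location': [0.4648, -0.4357, 0.0789], 'score': 0.64}
```

```bash
python3 -c "
from rig import *
print(close_job())"
```

```text
the job is handed in; nothing more can be done
None
```

I put the jar back upright in the spice tray, turned the tablet to face the frying pan (swivel about 1.23 rad) and leaned it back about 29 degrees (0.49–0.52 rad). I then handed the job in with the gripper clear of everything; the hand-in gave no verdict.

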